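Click the batch counter's thumbwheel to its mark and store it

ROBOT

A 7-joint arm with a two-finger parallel gripper is mounted at the origin on a cart in front of the work surface, level with it; the furniture and walls round the work are solid. World frame = base frame: x ahead of the robot, y to its left, z up, the work surface at z = 0. Lengths are in m, angles in rad, forces in N, time in s.
With the tool pointing down it reaches from about 0.425 to 0.875 m from the base axis. Payload 4.7 kg.
Tool frame: the origin (TCP) lies midway between the tips of the shut fingers; the grasp point (between the pads) lies 19 mm behind it; z points along the fingers, y is the line along which they close (so a half turn about z gives the same grasp; the last joint's range is limited). The gripper opens to 87 mm and grips with 3 to 60 N. Pads are 19 mm wide; open, the fingers measure 117 mm over their backs; the gripper's body (75 mm by 190 mm) begins 51 mm behind the grasp point.
Start: joints at [-1.221, 0.321, -0.07, 1.45, 0.023, 1.371, -0.057], TCP at [0.214, 0.614, 0.199] pointing down, gripper open.
Joint ranges: [-2.86, 2.86], [-0.3, 2.09], [-1.38, 1.24], [0.06, 2.45], [-1.56, 4.7], [0.09, 2.05], [-2.69, 2.69]. Speed limits (rad/s): [2.57, 2.57, 3.14, 3.14, 3.14, 3.14, 3.14].

INTERFACE

Orientations are given as a rotation vector (axis times angle).
In Python, from bench import ctrl gives the robot as it stands. The module is installed in compiled form; this text tells all that it offers.
- The arm moves only by the shell command python3 -m handwheel 'ROWS' [FORCE]. ROWS is JSON, a list of rows, each a list of 7 numbers: the finger opening in m, from 0 to 0.087, then the shift along the tool's x, y, z in m, then the turn, a rotation vector about the tool's x, y, z in degrees. A call has 1 to 12 rows; each row shifts and turns the commanded pose from where the row before left it, along the tool's axes as they then stand; what a row does not reach is not made up. A row lasts 1/8 s, in which the tool goes at most 62.5 mm and 10.7 degrees, less where a joint would pass 70% of its speed; a pose out of reach is approached as far as the arm can. A call is refused whole if a number of a shift passes 0.0625 or a number of a turn 10.7, either way. A call with a gripper value outside its range is refused whole. The fingers move at their own pace and stop on an object; FORCE is the grip in N (left out, the last holds). Time passes only in rows, so rows that do not move let the fingers close. It gives the time, the measured TCP pose, the force, the opening and the grip force at its end, in the units of the state.
- ctrl.get_state(): the state, without advancing time (a new reading comes with each control period).
- ctrl.get_image(name): name is "scene" or "top" or "wrist"; returns (picture, depth): 400x640x3 uint8, blue, green, red; 400x640 float32, m along the optical axis (not along the pixel's ray), 0 where there is no reading.
- ctrl.camera_info(name): a dict with "intrinsics" (3x3 intrinsics, pixels), "R" (3x3) and "t" (3): a world point X has camera coordinates R X + t. Camera axes: x right, y down, z forward; pixel columns grow to the right and rows downward; lengths in m; the calibration is good to about 2 mm. A picture is of the moment at which its call begins: read the wrist's pose just before it. camera_info takes no time and is no camera call; for the wrist camera it gives the pose at the moment of the call.
- ctrl.close_job(): hands the job in; it is judged then, once.
The state is a dict: "time": time; "joint_positions": joint angles; "qd": joint speeds; "joint_torque": joint torques, N m; "position": TCP position; "tool_rot": TCP orientation; "ft_force": force on the tool from outside, world axes, zero at the start; "torque": the same for the moment, N m; "grip_width": opening from 0.0 (shut) to 1.0 (fully open); "grip_force": force on a finger pad.
Only numpy, scipy, OpenCV 4.12 (cv2) and the standard library are available. Lean on these libraries where they do the work, as an engineer would, in place of code of your own. Each camera call takes 0.05 s, during which the arm holds its last target. There are 200 camera calls.

TASK

On the bench-top batch counter, flick the top of the blue thumbwheel away from you with a fingertip, click by click, until its yellow lug stands upright at the white pointers; do not run past them. Then press the green key fully down to store the setting, and let go of it. Do not turn the grey wheel, do not grip, lift or shift the counter, and leave the parts lying round it where they are.

Things in the scene. Friction and masses are not known exactly. Their poses are not given: they have to be found in the camera images.
- counter: Grey batch counter, 200 (x) by 180 (y) mm, about 2 to 3 kg, loose on rubber feet. Origin: centre of its underside; x to its far side, y left, z up. Front (x < -22 mm): deck 30 mm high with the green key. Rear (x -22 to 94 mm): cheeks 72 mm high with slots 26 mm wide at y = +40 (blue wheel) and -40 mm (grey wheel). White pointers on the cheek tops beside the slots, at x = 35 mm.
- blue_wheel_axle (a point): Blue wheel's centre, (35, 40, 58) mm in the counter's frame, axle along y. 22 mm wide; hub radius 30 mm; 6 radial lugs 60 deg apart, 7 mm thick, to 50 mm from the axle; 5 blue, 1 yellow. At each click one lug stands upright (top 108 mm above the bench); the next ones lie 43 mm nearer and farther, tops 28 mm above the axle. Push the upright lug from its near side, about 14 mm below its top.
- blue_wheel (a joint): Angle, rad; grows as the top moves away from the robot (counter's +x). 0 = yellow lug upright. A click is 1.047. Starts 1, 2 or 3 clicks short (-1.047, -2.094, -3.142); at 3 the yellow lug is hidden at the bottom. Sprung detent, up to about 4 N at the rim: pushed past half a click (30 deg; 38 is sure) it snaps on to the next when let go, less and it springs back.
- grey_wheel_axle (a point): Centre of the grey wheel, at (35, -40, 58) mm in the counter's frame: the same wheel in grey with one white lug, to be left alone.
- grey_wheel (a joint): Angle of the grey wheel in rad, same sense; it starts at 0 (white lug upright) and must stay there.
- green_key_top (a point): Centre of the top face of the green round push key, 30 mm across, on the middle of the front deck at (-60, 0) mm in the counter's frame.
- green_key (a joint): Travel of the green key in m: 0 is up, 0.006 fully down (about 5 N); it springs back.
- adaptor: Loose nickel pipe adaptor, 28x32x48 mm, standing on end to the right of the counter; origin at the centre of its underside.
- steel_nipple: Loose steel hex nipple, 25x49x22 mm, lying to the right of the counter; origin at the centre of its underside.
- brass_nipple: Loose brass hex nipple, 31x59x27 mm, lying to the left of the counter; origin at the centre of its underside.
- die_segment: Loose dark crimping die segment, 44x23x42 mm, standing to the left of the counter; origin at the centre of its underside.

How it is judged:
By the outcome, as a careful person would: the job done as asked, in the order asked, and still so for the second after the job is handed in, with the robot touching nothing.
It also fails if it takes over 48 s, if anything falls off the work surface, if the arm or the gripper's body presses on something with over 40 N, if the wrist force passes 120 N, or if a joint passes its speed limit or range.

## Working session

There is one attempt and no reset: what is moved stays moved. The work goes in short steps, Python scripts to look and compute and a shell command to move; the robot and the scene stay as the last step left them, time stands still between calls to the robot, and variables do not carry over. Pictures are saved under pics/ and viewed, at most 10 in all, crops included, and the job is handed in when it is done.

```bash
mkdir -p pics
python3 - <<'E'
from bench import ctrl
import cv2,numpy as np
s=ctrl.get_state();print(s['time'],s['position'],s['tool_rot'],s['grip_width'])
for n in ['top','scene']:
    p,d=ctrl.get_image(n);cv2.imwrite(f'pics/{n}0.png',p);np.save(f'pics/{n}0.npy',d)
    c=ctrl.camera_info(n);print(n,c)
E
```

```text
0.0 [0.21406583 0.61310913 0.19785772] [-5.24969288e-01 -3.09722326e+00  2.99151220e-03] 1.0020637928371927
top {'intrinsics': array([[466.84854472,   0.        , 323.42086117],
       [  0.        , 466.84854472, 202.0868435 ],
       [  0.        ,   0.        ,   1.        ]]), 'R': array([[-0.01886396, -0.99978822, -0.00822572],
       [-0.99817656,  0.0193041 , -0.05719184],
       [ 0.05733852,  0.00713186, -0.99832932]]), 't': array([0.04004803, 0.57290778, 0.89105323])}
scene {'intrinsics': array([[520.51916975,   0.        , 319.67858947],
       [  0.        , 520.51916975, 201.96325217],
       [  0.        ,   0.        ,   1.        ]]), 'R': array([[ 9.03833804e-01, -4.27882769e-01,  8.89415518e-04],
       [-3.14031584e-01, -6.64750438e-01, -6.77857669e-01],
       [ 2.90634856e-01,  6.12391370e-01, -7.35192621e-01]]), 't': array([-0.48469014,  0.25431654,  0.99579352])}
```

View pics/top0.png

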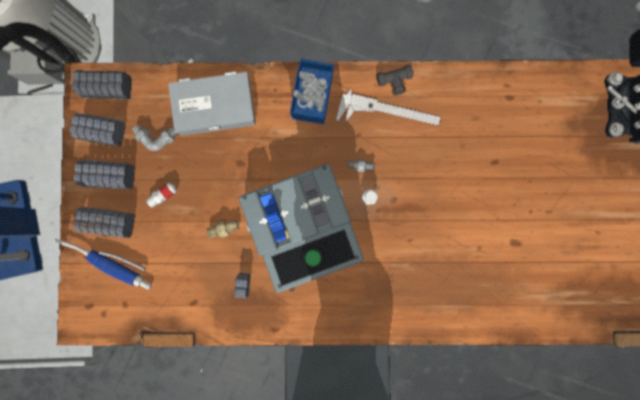

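View pics/scene0.png

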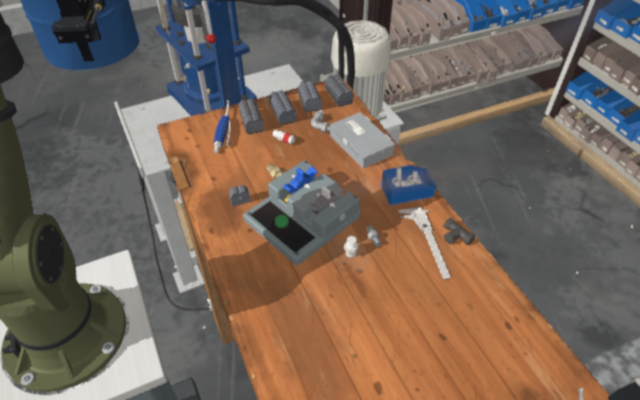

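Top: counter turned roughly 20°, key at about (313,258), blue wheel at about (274,216), with no yellow obvious. I'll enlarge it.

Run:
```python
import cv2,numpy as np
a=cv2.imread('pics/top0.png')[155:300,230:370];b=cv2.imread('pics/scene0.png')[150:270,235:370]
a=cv2.resize(a,(560,580),interpolation=cv2.INTER_CUBIC);cv2.imwrite('pics/c0.png',a)
```

```text
(no output)
```

View pics/c0.png

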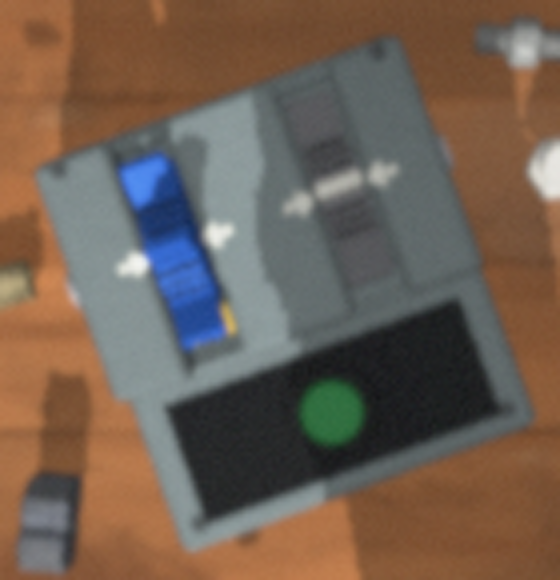

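Crop: yellow sliver at (230,318) under the near lug, so it is probably 2 clicks short. Pointers are at (132,264), (218,233), (297,206) and (382,173), the key at (332,412), and the front corners at (190,550) and (530,418). Next I fit the pose.

```bash
cat > h.py <<'E'
import numpy as np
from scipy.optimize import least_squares
from scipy.spatial.transform import Rotation as Ro
def T(p,P):
    c,s=np.cos(p[2]),np.sin(p[2]);P=np.atleast_2d(P)
    return np.c_[p[0]+c*P[:,0]-s*P[:,1],p[1]+s*P[:,0]+c*P[:,1],P[:,2]]
def proj(c,X):
    q=(X@np.array(c['R']).T+c['t'])@np.array(c['intrinsics']).T
    return q[:,:2]/q[:,2:]
E
python3 - <<'E'
from h import *; from bench import ctrl
c=ctrl.camera_info('top')
px=np.array([[175,248.5],[339.5,189.5],[332,412],[190,550],[530,418]])/4+[230,155]-.4
P=np.array([[35,40,72],[35,-40,72],[-60,0,38],[-100,90,30],[-100,-90,30]])/1e3
r=least_squares(lambda p:(proj(c,T(p,P))-px).ravel(),[.55,.05,.35]);p=r.x
print(p,np.degrees(p[2]));print(r.fun.reshape(-1,2).round(2))
np.save('pose.npy',p)
d=np.load('pics/top0.npy');R=c['R'];K=c['intrinsics']
def w(u,v):
    z=d[int(v),int(u)];return R.T@(z*np.linalg.inv(K)@[u,v,1]-c['t'])
print('key',w(313,258),'model',T(p,P[2]));print('deck',w(295,265),'cheek',w(295,190))
s=ctrl.get_state();M=Ro.from_rotvec(s['tool_rot']).as_matrix();print(M.round(3))
print('upright lug mid top',T(p,[.035,.04,.108]),proj(c,T(p,[.035,.04,.108])))
ci=ctrl.camera_info('wrist');print(ci['R'].round(3),(-ci['R'].T@ci['t']),s['position'])
E
```

```text
[0.52592471 0.07159715 0.3416802 ] 19.576833555837723
[[-0.28 -0.04]
 [-0.35 -0.76]
 [-0.1  -0.79]
 [-1.49  1.11]
 [ 2.25  0.48]]
key [0.46799981 0.05013916 0.0520471 ] model [[0.46939313 0.05149291 0.038     ]]
deck [0.45405099 0.0852818  0.03024099] cheek [0.59348643 0.08022124 0.07246738]
[[-0.944  0.329 -0.   ]
 [ 0.329  0.944 -0.002]
 [-0.    -0.002 -1.   ]]
upright lug mid top [[0.54549864 0.12101235 0.108     ]] [[270.6784357  216.15064375]]
[[ 0.331  0.944 -0.001]
 [ 0.915 -0.321  0.246]
 [ 0.232 -0.082 -0.969]] [0.15056622 0.63547481 0.38257471] [0.21404969 0.61316879 0.19795607]
```

```bash
python3 -m handwheel '[[0,0,0,0,0,0,-9.7],[0,0,0,0,0,0,-9.7],[0,0,0,0,0,0,-9.7],[0,0,0,0,0,0,-9.7],[0,-0.0105,-0.0479,0,0,0,0],[0,-0.0105,-0.0479,0,0,0,0],[0,-0.0105,-0.0479,0,0,0,0],[0,-0.0105,-0.0479,0,0,0,0],[0,-0.0105,-0.0479,0,0,0,0],[0,-0.0105,-0.0479,0,0,0,0],[0,-0.0105,-0.0479,0,0,0,0],[0,-0.0105,-0.0479,0,0,0,0]]' 10
python3 -m handwheel '[[0,-0.0105,-0.0479,0,0,0,0],[0,-0.0105,-0.0479,0,0,0,0],[0,-0.0105,-0.0479,0,0,0,0],[0,-0.0105,-0.0479,0,0,0,0],[0,0,0,0,0,0,0],[0,0,0,0,0,0,0]]'
cat >> h.py <<'E'
def where():
    from bench import ctrl
    p=np.load('pose.npy');s=ctrl.get_state();M=Ro.from_rotvec(s['tool_rot']).as_matrix()
    c,n=np.cos(p[2]),np.sin(p[2]);q=s['position']-np.r_[p[:2],0];A=np.array([[c,n,0],[-n,c,0],[0,0,1]])
    print('t',s['time'],'tcp in counter mm',(A@q*1e3).round(1),'yawx err deg',np.degrees(np.arctan2(*(-(A@M)[1::-1,0]))).round(2),'tilt',(A@M)[:,2].round(3),'F(counter)',(A@s['ft_force']).round(2))
def snap(f):
    from bench import ctrl; import cv2
    c=ctrl.camera_info('wrist');a,d=ctrl.get_image('wrist');cv2.imwrite(f'pics/{f}.png',a);np.savez(f'pics/{f}.npz',d=d,**{k:np.array(v) for k,v in c.items()});return c
E
python3 -c "
from h import *
where();c=snap('w1')
P=np.array([[35,40,108],[35,-40,108],[-60,0,45],[-100,90,30],[-100,-90,30]])/1e3
print(proj(c,T(np.load('pose.npy'),P)).round())"
```

```text
time: 1.6
position: [0.4221, 0.2791, 0.1987]
tool_rot: [0.534, -3.096, 0.0]
ft_force: [1.0, -0.2, 0.4]
grip_width: 0.006
grip_force: 0.0
time: 2.35
position: [0.5249, 0.1149, 0.1985]
tool_rot: [0.534, -3.095, -0.001]
ft_force: [0.0, -0.2, 0.3]
grip_width: 0.005
grip_force: 0.0
t 2.35 tcp in counter mm [ 13.5  41.1 198.5] yawx err deg -0.01 tilt [-0.001  0.001 -1.   ] F(counter) [-0.05 -0.2   0.27]
[[313. 219.]
 [236. 219.]
 [279. 125.]
 [355.  91.]
 [203.  91.]]
```

View pics/w1.png

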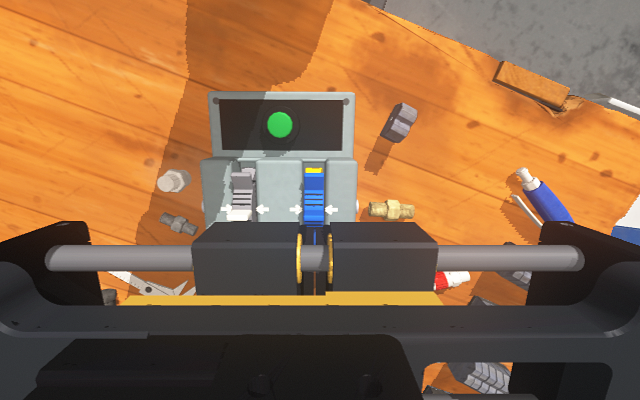

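Wrist view: yellow at about (314,170) on the wheel's near side, key at (280,125). I'll enlarge this and project the candidate lug positions.

```bash
python3 -c "
from h import *; import cv2
a=cv2.imread('pics/w1.png')[80:230,190:370];cv2.imwrite('pics/w1c.png',cv2.resize(a,(720,600),interpolation=cv2.INTER_CUBIC))
z=np.load('pics/w1.npz')
f=lambda b,r:[35-r*np.sin(np.radians(b)),40,58+r*np.cos(np.radians(b))]
P=np.array([f(60,50),f(60,40),f(120,50),f(120,40),f(0,50),[-60,0,38],[-60,0,52],[35,0,72],[35,40,72],[35,-40,72],[-22,90,72],[-22,-90,72],[-100,90,30],[-100,-90,30]])/1e3
print(((proj(z,T(np.load('pose.npy'),P))-[190,80])*4).round())
d=z['d']
for u,v in [(280,125),(230,115),(279,190),(314,170),(314,195),(314,213)]:
  X=z['R'].T@(d[v,u]*np.linalg.inv(z['intrinsics'])@[u,v,1]-z['t']);p=np.load('pose.npy');q=X-np.r_[p[:2],0];c,n=np.cos(p[2]),np.sin(p[2]);print(u,v,(1e3*np.array([c*q[0]+n*q[1],c*q[1]-n*q[0],q[2]])).round(1))
"
```

```text
[[491. 376.]
 [491. 405.]
 [492. 353.]
 [492. 382.]
 [491. 557.]
 [357. 182.]
 [352. 181.]
 [354. 519.]
 [492. 519.]
 [216. 519.]
 [671. 321.]
 [ 23. 322.]
 [659.  43.]
 [ 54.  44.]]
280 125 [-60.4   2.2  49.9]
230 115 [-72.7 -60.5  29.8]
279 190 [11.8  1.2 70.9]
314 170 [-53.6  41.3 383.2]
314 195 [15.6 41.3 80.2]
314 213 [30.7 41.3 99.8]
```

View pics/w1c.png

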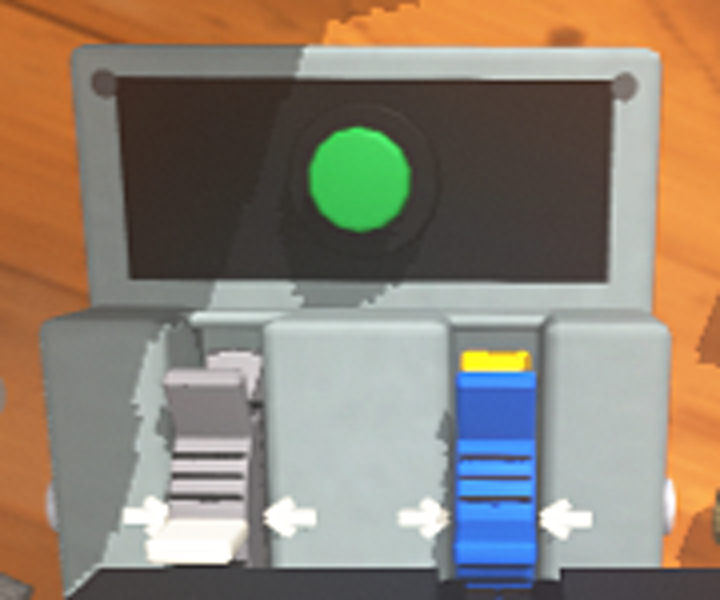

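Crop: blue near lug at (496,378) with the yellow lug just under it at (496,358). So it is 2 clicks short (-2.094). The pointers match the pose fit to about 1 mm. I descend on the near side of the upright lug.

```bash
python3 -m handwheel '[[0,0,0,0.0355,0,0,0],[0,0,0,0.0355,0,0,0],[0,0,0,0.0355,0,0,0],[0,0,0,0,0,0,0]]' && python3 -c "
from h import *
where()"
python3 -m handwheel '[[0,-0.005,0,0,0,0,0],[0,-0.005,0,0,0,0,0],[0,-0.004,0,0,0,0,0],[0,0,0,0,0,0,0]]'; python3 -c "
from h import *
where()"
```

```text
time: 2.9
position: [0.5223, 0.1153, 0.0899]
tool_rot: [0.537, -3.089, 0.001]
ft_force: [-0.5, 0.6, -0.1]
grip_width: 0.006
grip_force: 0.0
t 2.9 tcp in counter mm [11.2 42.4 89.9] yawx err deg 0.15 tilt [-0.006  0.001 -1.   ] F(counter) [-0.3   0.75 -0.07]
time: 3.4
position: [0.5393, 0.1192, 0.093]
tool_rot: [-0.533, 3.095, 0.0]
ft_force: [-0.6, -0.7, -0.1]
grip_width: 0.007
grip_force: 0.0
t 3.4 tcp in counter mm [28.5 40.4 93. ] yawx err deg -0.02 tilt [ 0.001 -0.    -1.   ] F(counter) [-0.85 -0.45 -0.14]
```

```bash
python3 -m handwheel '[[0,-0.004,0,0,0,0,0],[0,-0.004,0,0,0,0,0],[0,0,0,0,0,0,0]]'; python3 -c "
from h import *
where()"; python3 -m handwheel '[[0,-0.004,0,0,0,0,0],[0,-0.004,0,0,0,0,0],[0,-0.004,0,0,0,0,0],[0,0,0,0,0,0,0],[0,0,0,0,0,0,0]]'; python3 -c "
from h import *
where()"
```

```text
time: 3.78
position: [0.5464, 0.1217, 0.0924]
tool_rot: [-0.534, 3.096, -0.0]
ft_force: [-0.2, -0.1, 0.2]
grip_width: 0.006
grip_force: 0.0
t 3.775 tcp in counter mm [36.1 40.4 92.4] yawx err deg -0.02 tilt [ 0. -0. -1.] F(counter) [-0.24  0.03  0.2 ]
time: 4.4
position: [0.5574, 0.1256, 0.0924]
tool_rot: [0.534, -3.096, 0.0]
ft_force: [-0.4, 0.0, -0.0]
grip_width: 0.008
grip_force: 0.0
t 4.4 tcp in counter mm [47.7 40.3 92.4] yawx err deg -0.02 tilt [-0.  0. -1.] F(counter) [-0.37  0.17 -0.04]
```

```bash
python3 -m handwheel '[[0,0,0,-0.02,0,0,0],[0,0,0,-0.025,0,0,0],[0,0.017,0,0,0,0,0],[0,0.017,0,0,0,0,0],[0,0,0,0,0,0,0],[0,0,0,0,0,0,0]]'; python3 -c "
from h import *; import cv2
where();z=snap('w2');a=cv2.imread('pics/w2.png')
f=lambda b,r:[35-r*np.sin(np.radians(b)),41,58+r*np.cos(np.radians(b))]
P=np.array([f(60,50),f(60,30),f(120,50),f(0,50)])/1e3
print(proj(z,T(np.load('pose.npy'),P)).round())
cv2.imwrite('pics/w2c.png',cv2.resize(a[60:240,220:400],(600,600),interpolation=cv2.INTER_CUBIC))"
```

```text
time: 5.15
position: [0.5259, 0.1145, 0.1376]
tool_rot: [-0.534, 3.095, 0.0]
ft_force: [0.1, -0.4, 0.7]
grip_width: 0.007
grip_force: 0.0
t 5.15 tcp in counter mm [ 14.4  40.4 137.6] yawx err deg -0.01 tilt [ 0.001  0.    -1.   ] F(counter) [-0.03 -0.44  0.72]
[[314. 183.]
 [314. 200.]
 [314. 175.]
 [315. 241.]]
```

View pics/w2c.png

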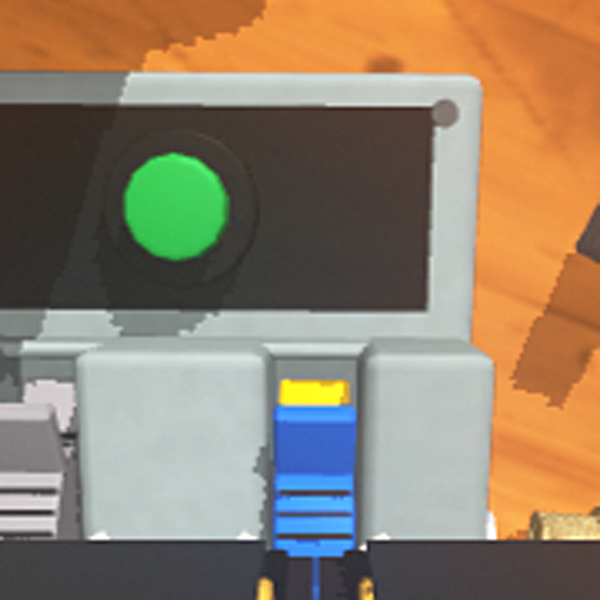

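Nothing has changed: yellow at (313,392) is still below the near blue lug, so the wheel sprang back. I repeat the push, logging the yellow area at each stage.

```bash
cat >> h.py <<'E'
def yel(f):
    import cv2
    where();z=snap(f);a=cv2.imread(f'pics/{f}.png');h=cv2.cvtColor(a,cv2.COLOR_BGR2HSV)
    m=cv2.inRange(h,(24,150,120),(35,255,255));m[:100]=0;m[:,:290]=0;m[:,340:]=0;y,x=np.nonzero(m[:240])
    b=cv2.inRange(h,(105,120,60),(125,255,255));b[:,:290]=0;b[:,340:]=0;yb=np.nonzero(b[100:240])[0]+100
    print('yellow n',len(y),'rows',(y.min(),y.max()) if len(y) else None,'cols',(x.min(),x.max()) if len(y) else None,'blue rows',(yb.min(),yb.max()) if len(yb) else None)
E
python3 -c "
from h import *
yel('a0')"
python3 -m handwheel '[[0,0,0,0.015,0,0,0],[0,0,0,0.015,0,0,0],[0,0,0,0.015,0,0,0],[0,0,0,0,0,0,0],[0,-0.005,0,0,0,0,0],[0,-0.005,0,0,0,0,0],[0,-0.006,0,0,0,0,0],[0,0,0,0,0,0,0],[0,0,0,0,0,0,0]]'>/dev/null; python3 -c "
from h import *
yel('a1')"; python3 -m handwheel '[[0,-0.005,0,0,0,0,0],[0,-0.005,0,0,0,0,0],[0,0,0,0,0,0,0],[0,0,0,0,0,0,0]]'>/dev/null; python3 -c "
from h import *
yel('a2')"; python3 -m handwheel '[[0,-0.004,0,0,0,0,0],[0,-0.004,0,0,0,0,0],[0,0,0,0,0,0,0],[0,0,0,0,0,0,0]]'>/dev/null; python3 -c "
from h import *
yel('a3')"
```

```text
t 5.2 tcp in counter mm [ 14.4  40.5 137.6] yawx err deg -0.0 tilt [ 0.001 -0.    -1.   ] F(counter) [ 0.5  -0.55  0.39]
yellow n 115 rows (np.int64(174), np.int64(239)) cols (np.int64(298), np.int64(330)) blue rows (np.int64(181), np.int64(239))
t 6.375 tcp in counter mm [29.8 40.4 92.5] yawx err deg -0.01 tilt [-0.  0. -1.] F(counter) [0.33 0.09 0.29]
yellow n 133 rows (np.int64(165), np.int64(238)) cols (np.int64(298), np.int64(330)) blue rows (np.int64(171), np.int64(239))
t 6.925 tcp in counter mm [39.8 40.4 92.4] yawx err deg -0.01 tilt [-0. -0. -1.] F(counter) [ 0.6   0.04 -0.72]
yellow n 82 rows (np.int64(153), np.int64(239)) cols (np.int64(298), np.int64(330)) blue rows (np.int64(157), np.int64(239))
t 7.475 tcp in counter mm [47.8 40.4 92.4] yawx err deg -0.01 tilt [-0. -0. -1.] F(counter) [ 0.31 -0.2   0.38]
yellow n 26 rows (np.int64(143), np.int64(239)) cols (np.int64(298), np.int64(330)) blue rows (np.int64(145), np.int64(239))
```

```bash
python3 -c "
from h import *; import cv2
a=cv2.imread('pics/a3.png')
z=np.load('pics/a3.npz')
for d in (0,10,20,30,38):
  f=lambda b,r:[35-r*np.sin(np.radians(b)),41,58+r*np.cos(np.radians(b))]
  print(d,proj(z,T(np.load('pose.npy'),np.array([f(60-d,50),f(120-d,50)])/1e3)).round()[:,1])
cv2.imwrite('pics/a3c.png',cv2.resize(a[60:260,215:415],(600,600),interpolation=cv2.INTER_CUBIC))
s,_=__import__('bench').ctrl.get_image('scene');cv2.imwrite('pics/a3s.png',cv2.resize(s[100:260,210:370],(600,600),interpolation=cv2.INTER_CUBIC))"; python3 -c "
import cv2;import numpy as np
cv2.imwrite('pics/a3j.png',cv2.resize(np.hstack([cv2.imread('pics/a3c.png'),cv2.imread('pics/a3s.png')]),(800,400)))"
```

```text
0 [148. 144.]
10 [156. 140.]
20 [166. 138.]
30 [178. 137.]
38 [189. 138.]
```

View pics/a3j.png

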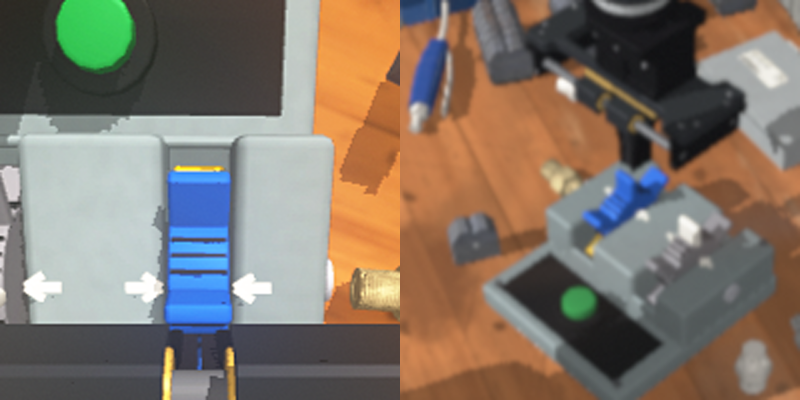

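Crop: the near lug is blue (200,180) and the yellow sliver (200,168) is below it. The finger at (200,345) seems to stand beyond the upright lug (200,315). I use depth to check where the finger really is.

```bash
python3 -c "
from h import *; import cv2
p=np.load('pose.npy');c,n=np.cos(p[2]),np.sin(p[2])
for f in ('a1','a2','a3'):
  z=np.load(f'pics/{f}.npz');a=cv2.imread(f'pics/{f}.png');g=lambda b,r:[35-r*np.sin(np.radians(b)),41,58+r*np.cos(np.radians(b))]
  print(f,[proj(z,T(p,np.array([g(60-d,50)])/1e3)).round()[0,1] for d in (0,10,20,30)])
  if f=='a2': continue
  for u in (313,306,320):
   for v in range(184,272,4):
    X=z['R'].T@(z['d'][v,u]*np.linalg.inv(z['intrinsics'])@[u,v,1]-z['t']);q=X-np.r_[p[:2],0];print(u,v,(1e3*np.array([c*q[0]+n*q[1],c*q[1]-n*q[0],q[2]])).round(0).astype(int),a[v,u],end=' ; ')
   print()
"
```

```text
a1 [np.float64(174.0), np.float64(183.0), np.float64(193.0), np.float64(206.0)]
313 184 [ 0 40 80] [212 109  64] ; 313 188 [ 3 40 79] [211 110  63] ; 313 192 [ 6 40 76] [209 107  63] ; 313 196 [10 40 75] [207 104  62] ; 313 200 [12 40 77] [254 166  72] ; 313 204 [14 40 80] [115  84  84] ; 313 208 [17 40 81] [255 182  83] ; 313 212 [20 40 83] [137  87  84] ; 313 216 [22 40 84] [255 174  75] ; 313 220 [24 40 88] [97 79 80] ; 313 224 [28 40 87] [254 164  70] ; 313 228 [ 20  40 116] [112  72  66] ; 313 232 [ 20  40 124] [108  70  64] ; 313 236 [ 20  40 130] [109  71  64] ; 313 240 [ 20  40 136] [94 65 62] ; 313 244 [ 20  40 141] [88 63 58] ; 313 248 [ -3  40 199] [148 145 147] ; 313 252 [ -3  40 202] [165 161 163] ; 313 256 [ -2  40 202] [171 167 169] ; 313 260 [ -2  40 204] [156 151 154] ; 313 264 [  0  40 204] [137 133 137] ; 313 268 [  2  40 203] [107 106 109] ; 
306 184 [-1 35 81] [210 110  65] ; 306 188 [ 3 35 80] [210 108  65] ; 306 192 [ 6 35 77] [205 105  62] ; 306 196 [ 9 35 77] [207 104  63] ; 306 200 [12 35 78] [254 167  71] ; 306 204 [14 35 81] [111  82  83] ; 306 208 [17 35 
[... 3178 characters left out ...]
 84] [255 177  83] ; 320 196 [25 45 85] [105  77  75] ; 320 200 [28 45 86] [253 163  74] ; 320 204 [31 45 87] [250 147  67] ; 320 208 [31 45 97] [239 128  61] ; 320 212 [ 31  44 105] [250 143  64] ; 320 216 [ 33  44 107] [251 145  62] ; 320 220 [ 36  44 107] [243 126  59] ; 320 224 [46 45 84] [196  97  54] ; 320 228 [ 38  44 117] [79 65 66] ; 320 232 [ 37  44 125] [76 63 64] ; 320 236 [ 38  44 131] [70 57 60] ; 320 240 [ 38  44 136] [72 61 64] ; 320 244 [ 38  44 142] [72 64 65] ; 320 248 [ 15  42 199] [78 74 74] ; 320 252 [ 15  42 201] [87 82 85] ; 320 256 [ 16  42 202] [94 90 92] ; 320 260 [ 17  42 202] [98 94 97] ; 320 264 [ 19  42 201] [132 129 132] ; 320 268 [ 19  42 203] [101 102 104] ;
```

The depth shows the finger face ending at z≈110, about 20 mm above the reported TCP, so it passed over the lug (top at 108). I back off and measure the real tip height.

```bash
python3 -m handwheel '[[0,0,0,-0.015,0,0,0],[0,0,0,0,0,0,0],[0,0.016,0,0,0,0,0],[0,0.018,0,0,0,0,0],[0,0,0,0.005,0,0,0],[0,0,0,0,0,0,0],[0,0,0,0,0,0,0]]'>/dev/null; python3 -c "
from h import *
yel('b0')
p=np.load('pose.npy');c,n=np.cos(p[2]),np.sin(p[2])
for f in ('a1','a3','b0','w1'):
  z=np.load(f'pics/{f}.npz')
  for v in range(222,231):
    X=z['R'].T@(np.median(z['d'][v,[306,308,319,320]])*np.linalg.inv(z['intrinsics'])@[313,v,1]-z['t']);q=X-np.r_[p[:2],0];print(f,v,(1e3*np.array([c*q[0]+n*q[1],c*q[1]-n*q[0],q[2]])).round(1),end=' ; ')
  print()
"
```

```text
t 8.45 tcp in counter mm [ 14.4  40.4 102.5] yawx err deg -0.0 tilt [ 0. -0. -1.] F(counter) [-0.77 -0.26 -0.61]
yellow n 182 rows (np.int64(180), np.int64(239)) cols (np.int64(298), np.int64(330)) blue rows (np.int64(189), np.int64(239))
a1 222 [26.3 39.7 86.1] ; a1 223 [27.3 39.7 85.4] ; a1 224 [27.8 39.7 86.2] ; a1 225 [28.2 39.7 87.2] ; a1 226 [29.  39.7 87. ] ; a1 227 [ 19.6  39.9 115.8] ; a1 228 [ 19.8  39.9 117.2] ; a1 229 [ 19.8  39.9 118.9] ; a1 230 [ 19.5  39.9 121.4] ; 
a3 222 [44.5 39.7 85.5] ; a3 223 [45.3 39.7 85.2] ; a3 224 [46.4 39.7 84.4] ; a3 225 [47.3 39.7 83.9] ; a3 226 [48.2 39.7 83.7] ; a3 227 [ 37.5  39.9 116. ] ; a3 228 [ 37.8  39.9 116.9] ; a3 229 [ 37.6  39.9 119.4] ; a3 230 [ 37.4  39.9 121.6] ; 
b0 222 [16.2 39.7 80.4] ; b0 223 [16.9 39.7 80.8] ; b0 224 [17.4 39.7 81.7] ; b0 225 [18.1 39.7 82. ] ; b0 226 [18.4 39.7 83.5] ; b0 227 [  4.2  39.9 126. ] ; b0 228 [  4.1  40.  128. ] ; b0 229 [  4.4  40.  128.9] ; b0 230 [  3.9  40.  132. ] ; 
w1 222 [46.  40.1 84.3] ; w1 223 [47.1 40.1 84.5] ; w1 224 [48.9 40.1 82.7] ; w1 225 [50.  40.1 82.9] ; w1 226 [51.9 40.1 81. ] ; w1 227 [  3.5  40.7 221.5] ; w1 228 [  3.3  40.7 223.9] ; w1 229 [  3.4  40.7 225.3] ; w1 230 [  3.4  40.7 227.1] ;
```

The tip is really about 23 mm above the reported TCP z, so a tip height of 93 mm needs a reported z of about 70. I descend in stages, watching the force.

```bash
for i in 1; do python3 -m handwheel '[[0,0,0,0.012,0,0,0],[0,0,0,0.01,0,0,0],[0,0,0,0,0,0,0],[0,0,0,0,0,0,0]]'>/dev/null; python3 -c "
from h import *
where()"; python3 -m handwheel '[[0,0,0,0.005,0,0,0],[0,0,0,0.005,0,0,0],[0,0,0,0,0,0,0],[0,0,0,0,0,0,0]]'>/dev/null; done; python3 -c "
from h import *
where()"; python3 -m handwheel '[[0,-0.005,0,0,0,0,0],[0,-0.005,0,0,0,0,0],[0,-0.005,0,0,0,0,0],[0,0,0,0,0,0,0]]'>/dev/null; python3 -c "
from h import *
yel('b1')"
```

```text
t 9.0 tcp in counter mm [13.8 40.4 80.4] yawx err deg -0.02 tilt [-0. -0. -1.] F(counter) [-0.82  0.42  0.32]
t 9.5 tcp in counter mm [13.8 40.4 70.5] yawx err deg -0.01 tilt [ 0. -0. -1.] F(counter) [0.61 0.47 0.49]
t 10.0 tcp in counter mm [28.4 40.3 70.1] yawx err deg -0.02 tilt [-0.002 -0.    -1.   ] F(counter) [-2.36  0.2  -0.08]
yellow n 642 rows (np.int64(165), np.int64(239)) cols (np.int64(298), np.int64(328)) blue rows (np.int64(190), np.int64(239))
```

```bash
python3 -m handwheel '[[0,-0.005,0,0,0,0,0],[0,-0.005,0,0,0,0,0],[0,-0.005,0,0,0,0,0],[0,-0.005,0,0,0,0,0],[0,0,0,0,0,0,0],[0,0,0,0,0,0,0]]'>/dev/null; python3 -c "
from h import *
yel('b2')"; python3 -m handwheel '[[0,0,0,-0.02,0,0,0],[0,0,0,-0.02,0,0,0],[0,0,0,-0.02,0,0,0],[0,0,0,0,0,0,0],[0,0.017,0,0,0,0,0],[0,0.017,0,0,0,0,0],[0,0,0,0,0,0,0],[0,0,0,0,0,0,0]]'>/dev/null; python3 -c "
from h import *; import cv2
yel('b3')
z=np.load('pics/b3.npz');g=lambda b,r:[35-r*np.sin(np.radians(b)),41,58+r*np.cos(np.radians(b))]
print(proj(z,T(np.load('pose.npy'),np.array([g(60,50),g(60,30),g(120,50)])/1e3)).round(),np.load('pics/b3.npz')['d'].shape)
cv2.imwrite('pics/b3c.png',cv2.resize(cv2.imread('pics/b3.png')[60:260,215:415],(600,600)))"
```

```text
t 10.8 tcp in counter mm [49.4 40.4 70.7] yawx err deg -0.02 tilt [ 0.001  0.    -1.   ] F(counter) [0.78 0.39 0.07]
yellow n 260 rows (np.int64(144), np.int64(239)) cols (np.int64(297), np.int64(331)) blue rows (np.int64(142), np.int64(239))
t 11.85 tcp in counter mm [ 15.   40.5 130. ] yawx err deg -0.01 tilt [ 0.  0. -1.] F(counter) [0.03 0.3  0.46]
yellow n 177 rows (np.int64(182), np.int64(239)) cols (np.int64(298), np.int64(326)) blue rows (np.int64(174), np.int64(239))
[[314. 184.]
 [314. 201.]
 [314. 175.]] (400, 640)
```

View pics/b3c.png

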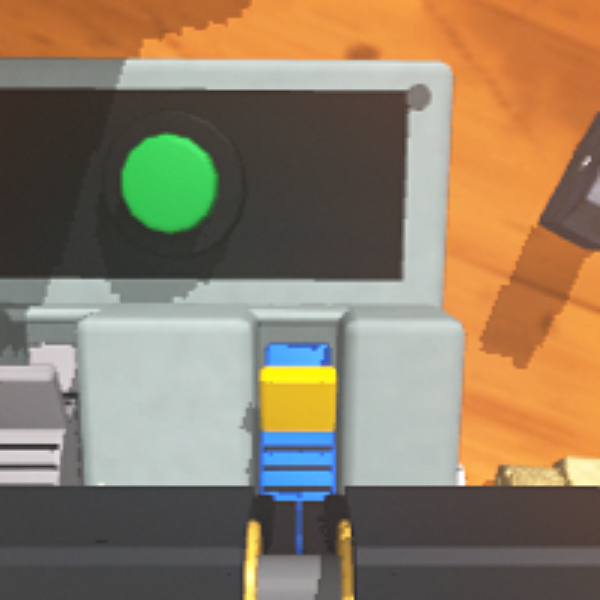

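One click is done: the near lug is now yellow, centred at (298,400). I repeat the same stroke.

```bash
python3 -m handwheel '[[0,0,0,0.02,0,0,0],[0,0,0,0.02,0,0,0],[0,0,0,0.012,0,0,0],[0,0,0,0.007,0,0,0],[0,0,0,0,0,0,0],[0,0,0,0,0,0,0]]'; python3 -c "
from h import *
where()"; python3 -m handwheel '[[0,-0.005,0,0,0,0,0],[0,-0.005,0,0,0,0,0],[0,-0.005,0,0,0,0,0],[0,-0.005,0,0,0,0,0],[0,-0.005,0,0,0,0,0],[0,-0.005,0,0,0,0,0],[0,-0.0045,0,0,0,0,0],[0,0,0,0,0,0,0],[0,0,0,0,0,0,0]]'>/dev/null; python3 -c "
from h import *
where()";  python3 -m handwheel '[[0,0,0,-0.02,0,0,0],[0,0,0,-0.02,0,0,0],[0,0,0,-0.02,0,0,0],[0,0,0,-0.01,0,0,0],[0,0,0,0,0,0,0],[0,0.04,0,0,0,0,0],[0,0.04,0,0,0,0,0],[0,0.03,0.02,0,0,0,0],[0,0.003,0.02,0,0,0,0],[0,0,0,0,0,0,0],[0,0,0,0,0,0,0]]'; python3 -c "
from h import *; import cv2
where();snap('d0');t,d=__import__('bench').ctrl.get_image('top');s,_=__import__('bench').ctrl.get_image('scene')
w=cv2.imread('pics/d0.png')
a=cv2.resize(t[155:300,230:370],(400,400),interpolation=cv2.INTER_CUBIC);b=cv2.resize(s[140:270,230:360],(400,400),interpolation=cv2.INTER_CUBIC)
cv2.imwrite('pics/d0j.png',np.vstack([np.hstack([a,b])]))"
```

```text
time: 12.65
position: [0.527, 0.1148, 0.0721]
tool_rot: [-0.533, 3.095, 0.0]
ft_force: [0.1, -0.4, -0.5]
grip_width: 0.001
grip_force: 0.0
t 12.65 tcp in counter mm [15.4 40.3 72.1] yawx err deg -0.02 tilt [ 0.001  0.    -1.   ] F(counter) [ 0.01 -0.4  -0.49]
t 13.775 tcp in counter mm [49.5 40.4 71.6] yawx err deg -0.01 tilt [ 0.001  0.    -1.   ] F(counter) [-0.75  0.43 -0.84]
time: 15.15
position: [0.4393, 0.1252, 0.141]
tool_rot: [0.533, -3.096, 0.001]
ft_force: [0.2, -0.6, 0.0]
grip_width: 0.005
grip_force: 0.0
t 15.15 tcp in counter mm [-63.7  79.6 141. ] yawx err deg -0.04 tilt [-0.001 -0.001 -1.   ] F(counter) [-0.04 -0.67  0.05]
```

View pics/d0j.png

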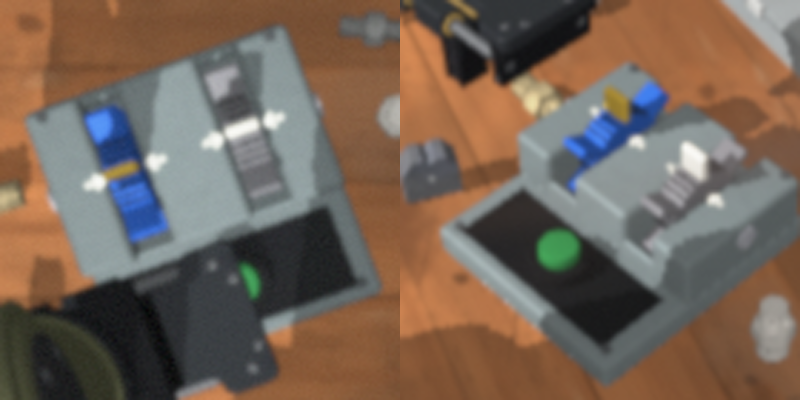

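The yellow lug is upright at the pointers in both views (left crop (120,170), right crop (617,103)), and the white lug is unchanged. Now I move to above the key.

```bash
python3 -m handwheel '[[0,-0.003,-0.026,0,0,0,0],[0,0,-0.026,0,0,0,0],[0,0,-0.026,0,0,0,0],[0,0,0,0.03,0,0,0],[0,0,0,0.03,0,0,0],[0,0,0,0.025,0,0,0],[0,0,0,0.013,0,0,0],[0,0,0,0,0,0,0],[0,0,0,0,0,0,0]]'>/dev/null; python3 -c "
from h import *
where()"; python3 -m handwheel '[[0,0,0,0.005,0,0,0],[0,0,0,0.005,0,0,0],[0,0,0,0,0,0,0],[0,0,0,0,0,0,0]]'>/dev/null; python3 -c "
from h import *
where();z=snap('k0');import cv2
p=np.load('pose.npy');c,n=np.cos(p[2]),np.sin(p[2])
for v in range(205,232,3):
    X=z['R'].T@(np.load('pics/k0.npz')['d'][v,308]*np.linalg.inv(z['intrinsics'])@[308,v,1]-z['t']);q=X-np.r_[p[:2],0];print(v,(1e3*np.array([c*q[0]+n*q[1],c*q[1]-n*q[0],q[2]])).round(1))
"
```

```text
t 16.425 tcp in counter mm [-59.8   2.1  44.4] yawx err deg -0.03 tilt [ 0.002 -0.    -1.   ] F(counter) [ 1.33 -0.5  -0.6 ]
t 16.925 tcp in counter mm [-60.7   2.5  33.5] yawx err deg -0.01 tilt [ 0.  0. -1.] F(counter) [ 0.82 -0.52 -0.24]
205 [-80.4  -1.4  40.5]
208 [-78.6  -1.4  41.2]
211 [-76.5  -1.4  41.1]
214 [-75.3  -1.4  44.3]
217 [-74.8  -1.3  48.9]
220 [-73.4  -1.3  50.8]
223 [-71.1  -1.3  50.1]
226 [-69.2  -1.3  50.2]
229 [-71.1  -1.1  61. ]
```

```bash
python3 -m handwheel '[[0,0,0,0.003,0,0,0],[0,0,0,0.003,0,0,0],[0,0,0,0.002,0,0,0],[0,0,0,0,0,0,0],[0,0,0,0,0,0,0]]'>/dev/null; python3 -c "
from h import *
where()"; python3 -m handwheel '[[0,0,0,0.002,0,0,0],[0,0,0,0.002,0,0,0],[0,0,0,0,0,0,0],[0,0,0,0,0,0,0]]'>/dev/null; python3 -c "
from h import *
where()"
```

```text
t 17.6 tcp in counter mm [-60.5   2.4  25.7] yawx err deg -0.01 tilt [ 0.  0. -1.] F(counter) [-0.96 -0.52  2.71]
t 18.1 tcp in counter mm [-60.5   2.4  22.7] yawx err deg -0.02 tilt [ 0.     0.001 -1.   ] F(counter) [-3.85  1.38 14.09]
```

Force has risen to 14 N, against about 5 N needed, so the key is on its stop. I hold briefly, release and check.

```bash
python3 -m handwheel '[[0,0,0,0.001,0,0,0],[0,0,0,0,0,0,0],[0,0,0,0,0,0,0]]'; python3 -m handwheel '[[0,0,0,-0.005,0,0,0],[0,0,0,-0.015,0,0,0],[0,0,0,-0.04,0,0,0],[0,0,0,-0.05,0,0,0],[0,0,0.04,-0.02,0,0,0],[0,0,0.06,0,0,0,0],[0,0,0.06,0,0,0,0],[0,0,0.06,0,0,0,0],[0,0,0,0,0,0,0],[0,0,0,0,0,0,0]]'; python3 -c "
from h import *; import cv2
where();from bench import ctrl
t,d=ctrl.get_image('top');s,_=ctrl.get_image('scene')
a=cv2.resize(t[155:300,230:370],(400,400),interpolation=cv2.INTER_CUBIC);b=cv2.resize(s[140:270,230:360],(400,400),interpolation=cv2.INTER_CUBIC)
cv2.imwrite('pics/ej.png',np.hstack([a,b]))
h=cv2.cvtColor(t,cv2.COLOR_BGR2HSV);o=cv2.imread('pics/top0.png');ho=cv2.cvtColor(o,cv2.COLOR_BGR2HSV)
for x in (h,ho):
  m=cv2.inRange(x,(55,100,50),(85,255,255))[155:300,230:370];y,u=np.nonzero(m);print('green centroid',u.mean()+230,y.mean()+155)
"
```

```text
time: 18.48
position: [0.4682, 0.0536, 0.0225]
tool_rot: [0.533, -3.096, -0.001]
ft_force: [-7.1, -0.7, 21.3]
grip_width: 0.003
grip_force: 10.5
time: 19.73
position: [0.3944, 0.2601, 0.1504]
tool_rot: [0.534, -3.096, 0.002]
ft_force: [0.0, -0.9, -0.0]
grip_width: 0.005
grip_force: 0.0
t 19.725 tcp in counter mm [-60.8 221.7 150.4] yawx err deg -0.01 tilt [-0.    -0.001 -1.   ] F(counter) [-0.3  -0.88 -0.04]
green centroid 312.4303278688525 257.6844262295082
green centroid 312.46724890829694 257.66812227074234
```

View pics/ej.png

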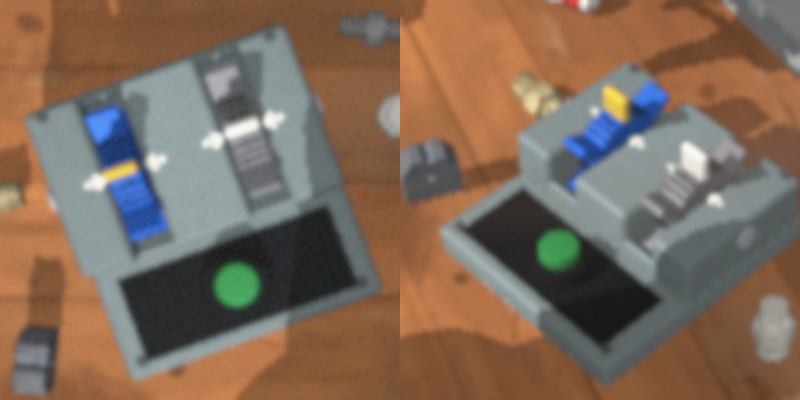

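The yellow lug is upright at (120,170), the key is back up, and the counter and loose parts have not moved. The robot is clear.

```bash
python3 -c "
from bench import ctrl
print(ctrl.close_job())"
```

```text
the job is handed in; nothing more can be done
None
```

The job is handed in at about 20 s: the blue wheel went two clicks and its yellow lug stands upright at the pointers, the green key was pressed onto its stop (about 21 N) and released, and the final pictures show the grey wheel, the counter and the loose parts in view unmoved.

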